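# Slide the pump's battery box home in its dock

### The job

The tall battery box stands on the bench in front of its charging dock, a little crooked. Push it with the fingers, low down near its base so that it slides upright and does not tip, in between the dock's two rails until it is fully home, square against the dock's stop. Do not grip, lift or pull it by its handle, leave the bottle and the small beaker beside it where they stand, and finish with the hand clear.

Things in the scene. Friction and masses are not known exactly. Their poses are not given: they have to be found in the camera images.
- battery_box: Loose upright grey battery box, black lid, foot band and carrying handle: 72 mm along x, 124 along y, 170 high (lid overhangs 2 mm), handle to 205. Origin: centre of its underside; z up, +x: the broad face that enters the dock first (brass plates low on it). Starts with its centre 190 to 290 mm before the stop, up to 35 mm off the dock's centre line, turned up to 0.3 rad.
- push_face (a point): Point on the box's rear broad face (the one to push), at mid-width, 25 mm above its underside, 36 mm behind the box's centre; axes as the box's. About 0.85 kg and friction about 0.6 (both vary): about 5 N slides it. Pushed below 35 mm height it slides; above about 50 mm it may tip.
- dock: Aluminium dock fixed to the bench: upright stop plate 160 wide, 70 high, 10 mm thick, two side rails 20 mm high. Origin: at bench level, middle of the stop's face that the box meets; z up, +x into the stop (the way the box is pushed home), y along the stop. With the box home its centre is at x = -36 mm, y = 0 and its x axis lies along the dock's.
- dock_mouth (a point): Middle of the mouth between the rails, at bench level, 68 mm before the stop; axes as the dock's. The rails' inner faces are 140 mm apart (8 mm play each side of the box) for the 42 mm next to the stop, then flare out to about 165 mm apart at the mouth. With the box home its rear face stands 4 mm out of the mouth.
- salt_bottle: Bystander: white reagent bottle with a screw cap, 62 mm across, 125 mm high, standing loose beside the dock or the box's way, on the side away from the robot. Origin: centre of its underside. Not to be moved.
- small_beaker: Bystander: clear plastic beaker, 65 x 70 mm, 90 mm high, standing loose beside the dock or the box's way, on the side away from the robot (it and the bottle may have changed places). Origin: centre of its underside. Not to be moved.

How it is judged (in metres and radians):
At the end, for the whole second after the job is handed in: The battery box stands upright and at rest between the rails, its centre at most 9 mm short of fully home and within 14 mm of the dock's centre line, turned by less than 0.12 rad from square to the stop (x of battery_box in the frame of dock above -0.045 m and y of battery_box in the frame of dock between -0.014 and 0.014 m and angle between the x axis of battery_box and the x axis of dock, either way round below 0.12 rad and angle between battery_box's own z axis and vertical below 0.04 rad and height (world z) of battery_box below 0.006 m and linear speed of battery_box below 0.01 m/s); the robot touches nothing.
It fails at once if the battery box was tipped (by more than 0.15 rad) (angle between battery_box's own z axis and vertical above 0.15 rad).
It fails at once if the battery box was lifted (by more than 12 mm) (height (world z) of battery_box above 0.012 m).
It fails at once if the battery box was handled high up (fingers on it with the grasp point more than 100 mm above the bench) instead of low near its base (contact force between the fingers and battery_box above 1 N and height (world z) of the grasp point above 0.1 m).
It fails at once if the bottle was moved by more than 20 mm (distance of salt_bottle from where it was at the start of the episode above 0.02 m).
It fails at once if the small beaker was moved by more than 20 mm (distance of small_beaker from where it was at the start of the episode above 0.02 m).
It also fails if it takes over 61 s, if anything falls off the work surface, if the arm or the gripper's body presses on something with over 40 N, if the wrist force passes 120 N, or if a joint passes its speed limit or range.

### The arm

A 6-joint arm with a two-finger parallel gripper is mounted at the origin on a cart in front of the work surface, level with it; the furniture and walls round the work are solid. World frame = base frame: x ahead of the robot, y to its left, z up, the work surface at z = 0. Lengths are in m, angles in degrees, forces in N, time in s.
With the tool pointing down it reaches from about 0.35 to 0.875 m from the base axis. Payload 4.2 kg.
Tool frame: the origin (TCP) lies at the very end of the fingers, on their centre line; the grasp point (between the pads) lies 19 mm behind it; z points along the fingers, x is the direction in which the jaws open and shut, and the axes are right-handed (so a half turn about z gives the same grasp; the last joint's range is limited). The gripper opens to 87 mm and grips with 3 to 60 N. Pads are 19 mm wide; open, the fingers measure 117 mm over their backs; the gripper's body (75 mm by 190 mm) begins 51 mm behind the grasp point.
Start: joints at [-56.517, 22.042, 0.453, 0, -68.411, -14.817], TCP at [0.2, -0.592, 0.223] pointing down, gripper open.
Joint ranges: [-179.83, 179.83], [-69.29, 118.12], [-61.27, 80.66], [-181.25, 117.63], [-171.15, -9.14], [-177.46, 177.46]. Speed limits (degrees/s): [159.86, 159.86, 180, 180, 180, 180].

### API

Orientations are given as a 3x3 rotation matrix whose columns are the frame's x, y, z axes.
In Python, from station import sense, capture, finish_job gives the robot as it stands.
- The arm moves only by the shell command python3 -m crank 'ROWS' [OPENING]. ROWS is JSON, a list of rows, each a list of 4 numbers: the shift along the tool's x, y, z in m, then the turn about the tool's z in rad. A call has 1 to 5 rows; each row shifts and turns the commanded pose from where the row before left it, along the tool's axes as they then stand; what a row does not reach is not made up. A row lasts 1/12 s, in which the tool goes at most 41.7 mm and 7.16 degrees, less where a joint would pass 70% of its speed; a pose out of reach is approached as far as the arm can. A call with a gripper value outside its range is refused whole. OPENING is the finger opening in m, from 0 to 0.087, set as the call begins (- or left out, the last holds). The fingers move at their own pace and stop on an object; the grip force is fixed at half the most. Time passes only in rows, so rows that do not move let the fingers close. It gives the time, the measured TCP pose, the force and the opening at its end, in the units of the state.
- sense(): the state, without advancing time (a new reading comes with each control period).
- capture(name): name is "scene" or "top" or "wrist"; returns a dict with "pixels" (400x640x3 uint8, red, green, blue), "depth" (400x640 float32, m along the optical axis (not along the pixel's ray), 0 where there is no reading), "fx", "fy", "cx", "cy" (pixels), "world_from_camera" (4x4, takes a point from camera to world coordinates); the wrist camera has in their place "hand_eye" (4x4, takes a point from camera to tool coordinates, whose origin is the TCP and whose axes are the tool frame's). Camera axes: x right, y down, z forward; pixel columns grow to the right and rows downward; lengths in m; the calibration is good to about 2 mm. A picture is of the moment at which its call begins: read the wrist's pose just before it.
- finish_job(): hands the job in, once; it reports no verdict.
The state is a dict: "time_s": time; "joints": joint angles; "joint_velocities": joint speeds; "effort": joint torques, N m; "tcp_pos": TCP position; "ee_rot": TCP orientation; "wrist_force": force on the tool from outside, world axes, zero at the start; "moment": the same for the moment, N m; "gripper_width": opening from 0.0 (shut) to 1.0 (fully open).
Only numpy, scipy, OpenCV 4.12 (cv2) and the standard library are available. Lean on these libraries where they do the work, as an engineer would, in place of code of your own. Each camera call takes 0.05 s, during which the arm holds its last target.

## Working session

There is one attempt and no reset: what is moved stays moved. The work goes in short steps, Python scripts to look and compute and a shell command to move; the robot and the scene stay as the last step left them, time stands still between calls to the robot, and variables do not carry over. Pictures are saved under pics/ and viewed, and the job is handed in when it is done.

```bash
mkdir -p pics; ls; python3 - <<'E'
from station import sense,capture
import cv2,numpy as np
s=sense();print(s)
for n in("scene","top"):
    c=capture(n);cv2.imwrite(f"pics/{n}0.png",c["pixels"][:,:,::-1]);np.savez(f"{n}0.npz",**c)
    print(n,c["fx"],c["cx"],c["cy"],np.round(c["world_from_camera"],3).tolist())
E
```

```text
pics
{'time_s': 0.0, 'joints': array([-5.65173339e+01,  2.20917525e+01,  3.77839243e-01, -2.82331995e-02,
       -6.84106674e+01, -1.48190162e+01]), 'joint_velocities': array([ 0.0680345 ,  0.01114535,  0.03106603,  0.06143168, -0.02962359,
       -0.01759545]), 'effort': array([-3.86270676e-04, -3.90668428e+01,  1.87407607e+01,  4.22014028e+00,
        1.10339888e-02, -1.78885189e-04]), 'tcp_pos': array([ 0.1998481 , -0.59153976,  0.22143787]), 'ee_rot': array([[-3.19838825e-01,  9.47471613e-01, -8.17370354e-04],
       [ 9.47469367e-01,  3.19839850e-01,  2.06625737e-03],
       [ 2.21914782e-03, -1.13564041e-04, -9.99997531e-01]]), 'wrist_force': array([ 0.66341221, -0.15986333,  0.08860373]), 'moment': array([ 0.01752846, -0.01824854, -0.02097173]), 'gripper_width': 1.0025825773669943}
scene 415.83787236804943 315.6021539021282 196.2037372871049 [[-0.804, 0.444, -0.397, 0.906], [0.595, 0.583, -0.553, 0.356], [-0.014, -0.68, -0.733, 0.665], [0.0, 0.0, 0.0, 1.0]]
top 488.3921424476798 318.43455643447567 188.41971636878597 [[-0.015, -0.998, 0.06, 0.515], [-1.0, 0.015, -0.01, -0.116], [0.009, -0.06, -0.998, 1.07], [0.0, 0.0, 0.0, 1.0]]
```

View pics/scene0.png

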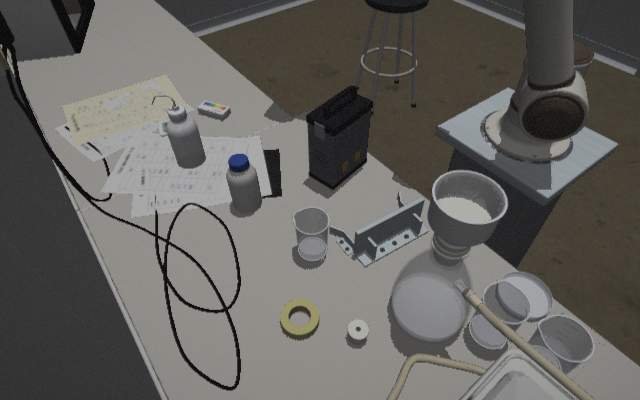

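View pics/top0.png

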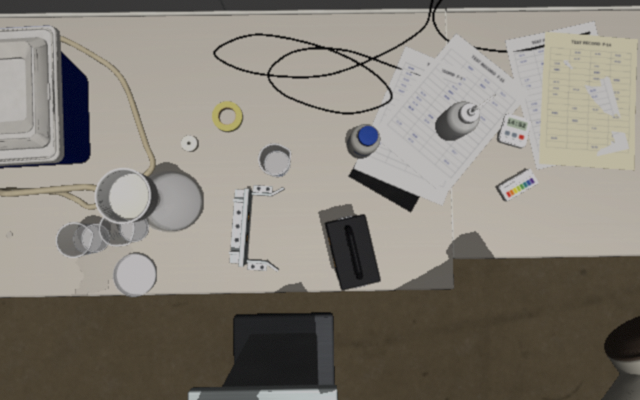

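The scene view shows the box at about (340,137) and the dock at (385,232). From above, the box is at (352,252), with the dock stop at (240,227) and its rails opening to image right. The bottle is at (365,140) and the beaker at (277,160). Next I measure these with depth.

```bash
cat > h.py <<'E'
import numpy as np,cv2
def cloud(c,T=None):
    T=c["world_from_camera"] if T is None else T
    d=c["depth"];v,u=np.mgrid[:400,:640]
    P=np.stack([(u-c["cx"])/c["fx"]*d,(v-c["cy"])/c["fy"]*d,d],-1)
    W=P@T[:3,:3].T+T[:3,3];W[d==0]=np.nan
    return W
def rect(P):
    r=cv2.minAreaRect((P[:,:2]*1000).astype(np.float32))
    return r
E
python3 - <<'E'
from h import *
c=dict(np.load("top0.npz"));W=cloud(c);z=W[...,2]
im=c["pixels"]
v,u=np.mgrid[:400,:640]
def reg(a,b,c_,d):return (u>=a)&(u<b)&(v>=c_)&(v<d)
m=reg(315,395,200,300)
for lo,hi in((.155,.178),(.19,.215)):
    k=m&(z>lo)&(z<hi);P=W[k];print(lo,k.sum(),np.median(P,0),rect(P))
for nm,r,lo,hi in(("stop",(225,255,180,275),.06,.08),("rails",(245,295,175,280),.012,.03),("bottle",(345,385,120,160),.1,.14),("beaker",(258,296,143,180),.06,.1)):
    k=reg(*r)&(z>lo)&(z<hi);P=W[k];print(nm,k.sum(),np.median(P,0).round(4) if k.sum() else '',rect(P) if k.sum()>3 else '')
print("bench",np.nanmedian(z[230:250,280:310]))
big=cv2.resize(im[120:310,200:420,::-1],None,fx=3.6,fy=3.1);big=cv2.resize(im[130:300,210:400,::-1],None,fx=3.5,fy=3.5,interpolation=cv2.INTER_CUBIC);cv2.imwrite("pics/z0.png",big)
E
```

```text
0.155 2542 [ 0.45183448 -0.18378137  0.17027344] ((451.67303466796875, -186.427001953125), (131.23594665527344, 76.2293472290039), 12.045077323913574)
0.19 354 [ 0.45295082 -0.18550646  0.203744  ] ((452.38897705078125, -186.08953857421875), (95.90250396728516, 11.77173900604248), 12.06319522857666)
stop 426 [0.4975 0.0286 0.0703] ((498.7017822265625, 28.82961654663086), (10.839948654174805, 159.40603637695312), 85.24129486083984)
rails 268 [0.4964 0.0028 0.0204] ((508.1877136230469, -10.347602844238281), (68.97044372558594, 206.1096954345703), 85.8283920288086)
bottle 430 [ 0.6714 -0.2201  0.124 ] ((672.2612915039062, -221.29415893554688), (47.34844207763672, 43.469154357910156), 82.47725677490234)
beaker 290 [ 0.6484 -0.0323  0.089 ] ((634.6315307617188, -36.435264587402344), (64.87574005126953, 64.58406829833984), 72.84744262695312)
bench 0.0007163069374296338
```

View pics/z0.png

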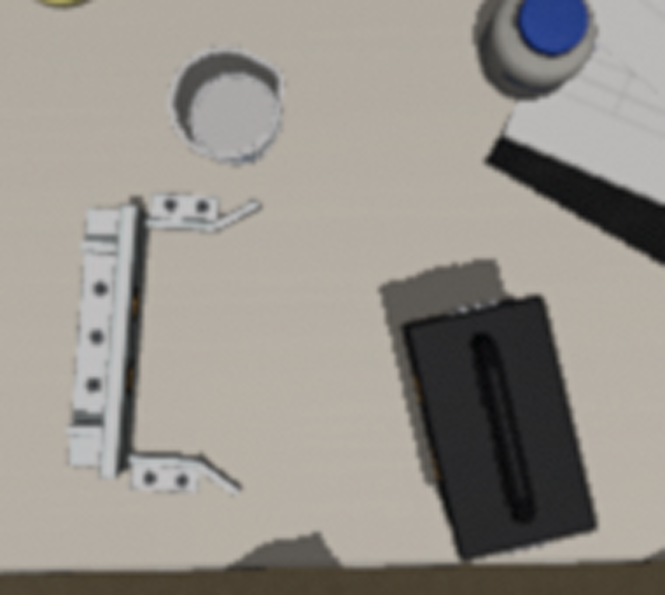

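```bash
python3 -m crank '[[0.012,0.037,0,0],[0.012,0.037,0,0],[0.012,0.037,0,0],[0.012,0.037,0,0]]'; python3 -m crank '[[0.012,0.037,0,0],[0.012,0.037,0,0],[0.012,0.037,0,0],[0.012,0.037,0,0]]'; python3 - <<'E'
from station import sense,capture
import cv2,numpy as np
print(sense()["tcp_pos"])
for n in("scene","top","wrist"):
    c=capture(n);cv2.imwrite(f"pics/{n}1.png",c["pixels"][:,:,::-1]);np.savez(f"{n}1.npz",**c)
print(c["hand_eye"].round(3))
E
```

```text
time_s: 0.43
tcp_pos: [0.3256, -0.498, 0.222]
ee_rot: [[-0.319, 0.948, -0.001], [0.948, 0.319, 0.001], [0.001, -0.0, -1.0]]
wrist_force: [0.2, -0.1, 0.4]
gripper_width: 0.998
time_s: 0.77
tcp_pos: [0.4508, -0.4048, 0.2222]
ee_rot: [[-0.32, 0.947, -0.001], [0.947, 0.32, 0.001], [0.001, -0.0, -1.0]]
wrist_force: [-0.1, -1.1, -0.1]
gripper_width: 1.002
[ 0.45083803 -0.40480517  0.2222012 ]
[[ 1.    -0.001  0.001  0.001]
 [ 0.001  0.952  0.305 -0.083]
 [-0.001 -0.305  0.952 -0.162]
 [ 0.     0.     0.     1.   ]]
```

View pics/scene1.png

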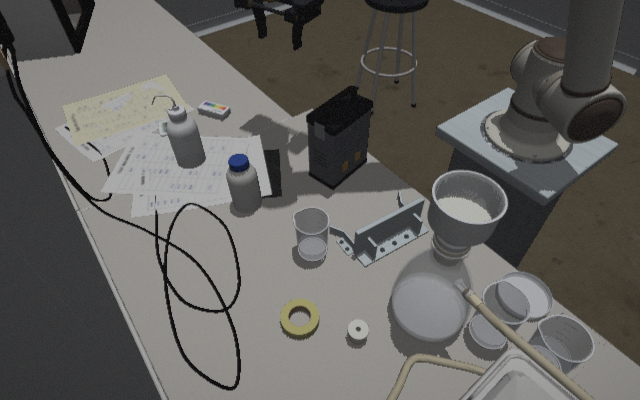

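View pics/top1.png

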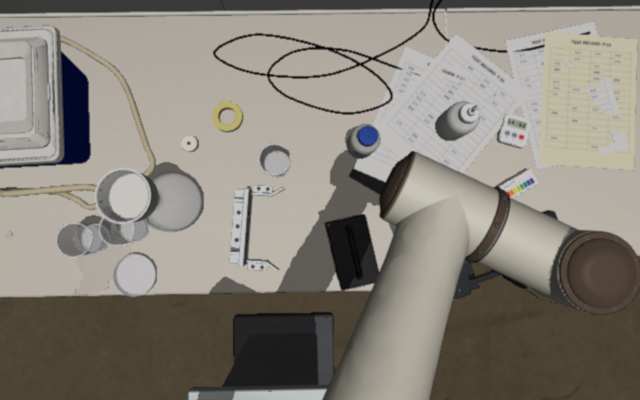

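View pics/wrist1.png

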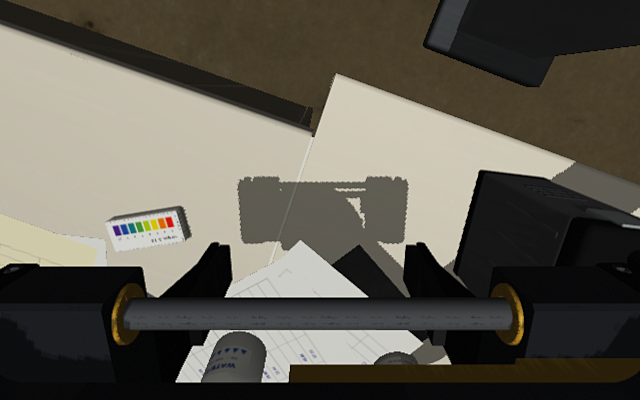

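The wrist view shows the two open fingers at columns 220 and 420 and the wide gripper body behind the rod at row 315. Before pushing I need to know how far the body overhangs the fingers, so I measure it in the tool frame.

```bash
python3 - <<'E'
from h import *
from station import sense
s=sense()
c=dict(np.load("wrist1.npz"));T=cloud(c,c["hand_eye"])
k=(T[...,2]<0.02)&np.isfinite(T[...,2])
P=T[k];print(len(P))
for lo in np.arange(-.14,.02,.01):
    q=P[(P[:,2]>=lo)&(P[:,2]<lo+.01)]
    if len(q)>5:print(round(lo,3),len(q),"x",q[:,0].min().round(4),q[:,0].max().round(4),"y",q[:,1].min().round(4),q[:,1].max().round(4), "y@|x|>.06",q[abs(q[:,0])>.06][:,1].min(initial=9).round(4),"y@<.06", q[abs(q[:,0])<.06][:,1].min(initial=9).round(4))
# scene view hand
c=dict(np.load("scene1.npz"));W=cloud(c);v,u=np.mgrid[:400,:640]
k=(u>225)&(u<325)&(v<50)&(W[...,2]>.15)&(W[...,1]<-.25)
Q=(W[k]-s["tcp_pos"])@s["ee_rot"]
for lo in np.arange(-.2,.02,.01):
    q=Q[(Q[:,2]>=lo)&(Q[:,2]<lo+.01)]
    if len(q)>2:print("S",round(lo,3),len(q),q.min(0).round(3),q.max(0).round(3))
cv2.imwrite("pics/sz.png",cv2.resize(c["pixels"][0:60,220:340,::-1],None,fx=6,fy=6))
E
```

```text
69279
-0.11 12685 x -0.0647 0.0684 y -0.0279 -0.0224 y@|x|>.06 -0.0279 y@<.06 -0.0269
-0.1 23247 x -0.0748 0.0768 y -0.0381 -0.0131 y@|x|>.06 -0.0381 y@<.06 -0.0381
-0.09 21145 x -0.0806 0.0837 y -0.0382 -0.0031 y@|x|>.06 -0.0382 y@<.06 -0.0381
-0.08 5061 x -0.0854 0.088 y -0.038 0.0063 y@|x|>.06 -0.0379 y@<.06 -0.038
-0.07 1259 x -0.0787 0.0816 y -0.0346 0.0126 y@|x|>.06 -0.0346 y@<.06 -0.0126
-0.06 762 x -0.0478 0.0501 y -0.0047 0.0123 y@|x|>.06 9.0 y@<.06 -0.0047
-0.05 1456 x -0.0567 0.0589 y -0.0114 0.0124 y@|x|>.06 9.0 y@<.06 -0.0114
-0.04 979 x -0.0547 0.0577 y -0.0115 0.0011 y@|x|>.06 9.0 y@<.06 -0.0115
-0.03 1035 x -0.0528 0.0551 y -0.0115 0.0069 y@|x|>.06 9.0 y@<.06 -0.0115
-0.02 900 x -0.0515 0.0537 y -0.0112 0.0107 y@|x|>.06 9.0 y@<.06 -0.0112
-0.01 740 x -0.0513 0.0537 y -0.0111 0.0107 y@|x|>.06 9.0 y@<.06 -0.0111
0.0 10 x -0.0424 0.0452 y -0.0056 0.01 y@|x|>.06 9.0 y@<.06 -0.0056
S -0.12 117 [ 0.05   0.    -0.113] [ 0.096  0.038 -0.11 ]
S -0.11 199 [ 0.011 -0.027 -0.11 ] [ 0.097  0.04  -0.1  ]
S -0.1 210 [-0.058 -0.039 -0.1  ] [ 0.095  0.04  -0.09 ]
S -0.09 407 [-0.086 -0.036 -0.09 ] [ 0.088  0.04  -0.08 ]
S -0.08 254 [-0.087 -0.035 -0.08 ] [ 0.089  0.04  -0.07 ]
S -0.07 43 [-0.079 -0.036 -0.07 ] [ 0.088  0.036 -0.06 ]
S -0.06 66 [-0.061 -0.011 -0.06 ] [ 0.059  0.014 -0.05 ]
S -0.05 101 [-0.058 -0.011 -0.05 ] [ 0.059  0.013 -0.04 ]
S -0.04 90 [-0.055 -0.012 -0.04 ] [ 0.058  0.012 -0.03 ]
S -0.03 83 [-0.055 -0.012 -0.03 ] [ 0.057  0.012 -0.02 ]
S -0.02 77 [-0.051 -0.013 -0.02 ] [ 0.054  0.013 -0.01 ]
S -0.01 80 [-0.053 -0.011 -0.01 ] [ 0.054  0.012 -0.   ]
S 0.0 5 [-0.046 -0.007  0.   ] [0.052 0.005 0.001]
```

View pics/sz.png

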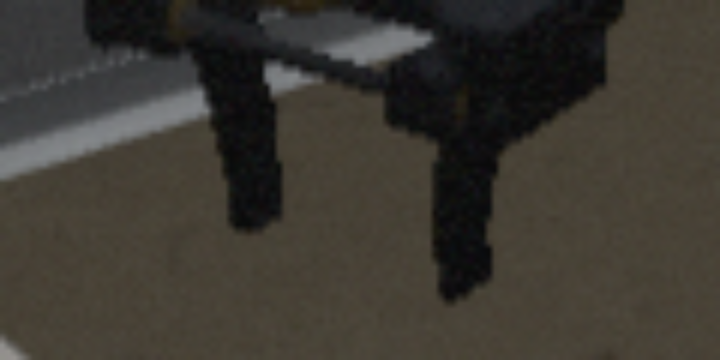

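The gripper body reaches ±38 mm in tool y and about ±90 mm in tool x, starting roughly 65–75 mm above the fingertips. It therefore overhangs the fingers on every side. With the tool pointing straight down, the body would meet the tall box first, at about 75 mm height, and tip it. I need the fingertips leaning forward. The rows can't tilt the tool directly, so I'll check whether the arm tilts at its inner reach limit. First I turn tool y to the push direction and move towards the base's −y side.

```bash
for i in 1; do python3 -m crank '[[0.010,-0.036,-0.007,0],[0.010,-0.036,-0.007,0],[0.010,-0.036,-0.007,0],[0.010,-0.036,-0.007,0],[0.010,-0.036,-0.007,0]]'; done;  python3 -m crank '[[0.010,-0.036,-0.007,0],[0.010,-0.036,-0.007,0],[0.010,-0.036,-0.007,0],[0.010,-0.036,-0.007,0],[0.010,-0.036,-0.007,0]]'; python3 -m crank '[[0.010,-0.036,-0.007,0],[0.010,-0.036,-0.007,0],[0,0,0,-0.097],[0,0,0,-0.097],[0,0,0,-0.097]]'; python3 -m crank '[[0,0,0,-0.097],[0,0,0,-0.097],[0,0,0,-0.097],[0,0,0,-0.097],[0,0,0,-0.097]]';python3 -m crank '[[0,0,0,-0.097],[0,0,0,-0.097],[0,0,0,-0.097],[0,0,0,-0.097],[0,0,0,0]]'; python3 -c "
from station import sense
print(sense()['joints'])"
```

```text
time_s: 1.33
tcp_pos: [0.2603, -0.4165, 0.2575]
ee_rot: [[-0.319, 0.948, -0.001], [0.948, 0.319, 0.001], [0.001, -0.001, -1.0]]
wrist_force: [-0.7, -1.7, 0.0]
gripper_width: 0.999
time_s: 1.75
tcp_pos: [0.0738, -0.4262, 0.2929]
ee_rot: [[-0.319, 0.948, -0.0], [0.948, 0.319, 0.0], [0.0, -0.0, -1.0]]
wrist_force: [0.0, -0.0, -0.2]
gripper_width: 0.998
time_s: 2.17
tcp_pos: [-0.0001, -0.4304, 0.3065]
ee_rot: [[-0.579, 0.815, 0.0], [0.815, 0.579, 0.0], [0.0, 0.0, -1.0]]
wrist_force: [-0.6, -0.7, -0.4]
gripper_width: 1.003
time_s: 2.58
tcp_pos: [0.0009, -0.4305, 0.3063]
ee_rot: [[-0.893, 0.449, -0.0], [0.449, 0.893, 0.001], [0.001, 0.001, -1.0]]
wrist_force: [0.0, -0.1, -0.9]
gripper_width: 0.997
time_s: 3.0
tcp_pos: [0.001, -0.4305, 0.3063]
ee_rot: [[-0.997, 0.081, -0.0], [0.081, 0.997, 0.001], [0.0, 0.001, -1.0]]
wrist_force: [-0.4, -0.2, 0.1]
gripper_width: 1.005
[-6.80749119e+01 -6.59323244e-01 -1.61542975e+01 -4.13653037e-03
 -7.45451813e+01  6.34319861e+01]
```

```bash
python3 -m crank '[[0,0.025,0,0],[0,0.025,0,0],[0,0.025,0,0]]'; python3 -c "
from station import sense
print(sense()['joints'].round(1))"; python3 -m crank '[[0,0.025,0,0],[0,0.025,0,0],[0,0,0,0]]'; python3 -c "
from station import sense
print(sense()['joints'].round(1))"
```

```text
time_s: 3.25
tcp_pos: [0.0073, -0.3551, 0.3059]
ee_rot: [[-0.996, 0.086, -0.001], [0.086, 0.996, 0.002], [0.001, 0.002, -1.0]]
wrist_force: [-0.7, -0.0, 1.4]
gripper_width: 0.999
[-62.1  -9.2 -23.8  -0.  -75.6  57.2]
time_s: 3.5
tcp_pos: [0.011, -0.3029, 0.3066]
ee_rot: [[-0.997, 0.083, 0.002], [0.083, 0.997, -0.001], [-0.002, -0.001, -1.0]]
wrist_force: [1.0, 0.4, 0.8]
gripper_width: 0.998
[-56.2 -15.9 -28.3  -0.1 -77.5  51.4]
```

```bash
python3 -m crank '[[0,-0.01,0.03,0],[0,-0.01,0.03,0],[0,-0.01,0.03,0],[0,0,0,0]]'; python3 -c "
from station import sense
print(sense()['joints'].round(1))"; python3 -m crank '[[0,0.02,0,0],[0,0.02,0,0],[0,0.02,0,0],[0,0,0,0]]'; python3 -c "
from station import sense
print(sense()['joints'].round(1))"
```

```text
time_s: 3.83
tcp_pos: [0.008, -0.3336, 0.2118]
ee_rot: [[-0.996, 0.086, -0.004], [0.086, 0.996, 0.011], [0.005, 0.01, -1.0]]
wrist_force: [-1.1, 0.4, -0.3]
gripper_width: 1.002
[-60.1  -7.4 -36.1  -0.1 -62.   55.3]
time_s: 4.17
tcp_pos: [0.0138, -0.2742, 0.2173]
ee_rot: [[-0.997, 0.082, 0.001], [0.082, 0.997, -0.001], [-0.001, -0.001, -1.0]]
wrist_force: [-0.6, 0.3, 0.8]
gripper_width: 0.998
[-51.6 -16.4 -41.4  -0.  -64.8  46.9]
```

```bash
python3 -m crank '[[0,-0.01,0.03,0],[0,-0.01,0.03,0],[0,0,0.03,0],[0,0,0.03,0],[0,0,0,0]]'; python3 -c "
from station import sense
print(sense()['joints'].round(1))"; python3 -m crank '[[0,0,0.03,0],[0,0.0,0.03,0],[0,0,0,0]]'; python3 -c "
from station import sense
print(sense()['joints'].round(1))"
```

```text
time_s: 4.58
tcp_pos: [0.011, -0.2937, 0.0937]
ee_rot: [[-0.996, 0.084, -0.006], [0.084, 0.996, 0.009], [0.006, 0.009, -1.0]]
wrist_force: [-0.3, 1.0, 0.7]
gripper_width: 0.998
[-55.   -1.9 -52.3  -0.1 -40.2  50.2]
time_s: 4.83
tcp_pos: [0.0119, -0.2951, 0.0345]
ee_rot: [[-0.997, 0.082, -0.006], [0.082, 0.997, 0.008], [0.006, 0.008, -1.0]]
wrist_force: [-0.1, 0.8, 0.6]
gripper_width: 1.001
[-54.9   7.  -57.4  -0.  -26.2  50.2]
```

```bash
python3 -m crank '[[0,0.02,0,0],[0,0.02,0,0],[0,0,0,0]]'; python3 -c "
from station import sense
print(sense()['joints'].round(1))"; python3 -m crank '[[0,0,-0.003,0],[0,0.02,0,0],[0,0,0,0]]'; python3 -c "
from station import sense
print(sense()['joints'].round(1))"
```

```text
time_s: 5.08
tcp_pos: [0.0166, -0.26, 0.0413]
ee_rot: [[-0.997, 0.081, 0.004], [0.081, 0.997, 0.005], [-0.004, 0.006, -1.0]]
wrist_force: [0.2, -0.1, -0.0]
gripper_width: 1.002
[-49.1   2.  -61.2  -0.9 -26.9  45.3]
time_s: 5.33
tcp_pos: [0.0199, -0.249, 0.0498]
ee_rot: [[-0.997, 0.08, 0.011], [0.081, 0.997, 0.013], [-0.01, 0.014, -1.0]]
wrist_force: [-0.2, -0.8, -0.0]
gripper_width: 0.999
[-47.3  -0.7 -61.   -2.  -29.8  44.4]
```

```bash
python3 -m crank '[[0,0.02,0,0],[0,0.02,0,0],[0,0.02,0,0],[0,0,0,0],[0,0,0,0]]'; python3 -c "
from station import sense
print(sense()['joints'].round(1))"
```

```text
time_s: 5.75
tcp_pos: [0.0274, -0.213, 0.0697]
ee_rot: [[-0.997, 0.079, 0.024], [0.08, 0.996, 0.046], [-0.02, 0.048, -0.999]]
wrist_force: [0.3, -0.1, -0.0]
gripper_width: 0.996
[-40.6  -8.3 -61.1  -4.7 -38.   39.8]
```

```bash
python3 -m crank '[[0,-0.03,-0.01,0],[0,-0.03,-0.01,0],[0,-0.03,-0.01,0],[0,0,0,0],[0,0,0,0]]'; python3 -c "
from station import sense
print(sense()['joints'].round(1))"
```

```text
time_s: 6.17
tcp_pos: [0.0182, -0.305, 0.0939]
ee_rot: [[-0.996, 0.084, 0.02], [0.085, 0.995, 0.049], [-0.016, 0.051, -0.999]]
wrist_force: [-0.6, 1.1, -0.1]
gripper_width: 0.999
[-58.    0.9 -48.1  -3.7 -42.8  55.9]
```

The tilt gained at the limit persists, which is the documented re-anchoring. So a forward lean of the fingertips can be built up. I'll do it where the arm plane faces along +y, so that the lean is purely towards +y.

```bash
python3 -m crank '[[0.034,0,0.0,0],[0.034,0,0.0,0],[0.034,0,0,0],[0.034,0,0,0],[0.034,0,0,0]]'; python3 -m crank '[[0,0,0.03,0],[0,0.03,0.02,0],[0,0.03,0,0],[0,0.03,0,0],[0,0.0,0,0]]';python3 -c "
from station import sense
print(sense()['joints'].round(1))"
```

```text
time_s: 6.58
tcp_pos: [-0.1525, -0.2876, 0.0909]
ee_rot: [[-0.997, 0.079, 0.021], [0.08, 0.996, 0.051], [-0.016, 0.052, -0.999]]
wrist_force: [0.0, -1.7, 0.2]
gripper_width: 1.002
time_s: 7.0
tcp_pos: [-0.1427, -0.1905, 0.0451]
ee_rot: [[-0.996, 0.083, 0.022], [0.084, 0.995, 0.055], [-0.017, 0.057, -0.998]]
wrist_force: [0.4, -0.2, 0.5]
gripper_width: 1.0
[-87.1   0.5 -61.   -2.7 -31.6  84.7]
```

```bash
python3 -m crank '[[0,0.04,0,0],[0,0.04,0,0],[0,0,0,0]]';python3 -c "
from station import sense
print(sense()['joints'].round(1))"; python3 -m crank '[[0,-0.03,0.01,0],[0,-0.03,0.02,0],[0,0,0.02,0]]';python3 -c "
from station import sense
print(sense()['joints'].round(1))"
```

```text
time_s: 7.25
tcp_pos: [-0.151, -0.1337, 0.0723]
ee_rot: [[-0.995, 0.082, 0.053], [0.085, 0.995, 0.057], [-0.048, 0.062, -0.997]]
wrist_force: [-0.4, -0.6, -0.8]
gripper_width: 1.003
[-93.   -9.1 -61.3  -4.4 -41.4  91.6]
time_s: 7.5
tcp_pos: [-0.1542, -0.2005, 0.0174]
ee_rot: [[-0.996, 0.077, 0.05], [0.079, 0.996, 0.05], [-0.046, 0.054, -0.997]]
wrist_force: [-0.5, -0.8, -0.5]
gripper_width: 0.998
[-92.8   8.1 -59.6  -6.3 -25.5  94. ]
```

Pushing inward mostly shifts height rather than pitch, so I'll use the stretched-arm limit instead. There the lean points outward, so it needs to be on the +y side, high and clear of everything.

```bash
python3 -m crank '[[0,-0.035,-0.02,0],[0,-0.035,-0.02,0],[-0.02,-0.03,-0.02,0],[-0.029,-0.01,-0.024,0],[-0.029,-0.004,-0.024,0]]' | sed -n 2p; python3 -m crank '[[-0.029,0,-0.024,0],[-0.029,0,-0.024,0],[-0.029,0,-0.024,0],[-0.029,0,-0.024,0],[-0.029,0,-0.024,0]]'| sed -n 2p;python3 -m crank '[[-0.029,0,-0.024,0],[-0.029,0,-0.024,0],[-0.029,0,-0.024,0],[-0.029,0,-0.024,0],[-0.029,0,-0.024,0]]'| sed -n 1,4p; python3 -m crank '[[-0.025,0.01,-0.024,0],[-0.025,0.02,-0.02,0],[-0.015,0.03,-0.02,0],[-0.01,0.03,-0.02,0],[-0.01,0.03,-0.02,0]]';python3 -c "
from station import sense
print(sense()['joints'].round(1))"
```

```text
tcp_pos: [-0.0895, -0.3207, 0.1216]
tcp_pos: [0.0491, -0.3377, 0.2485]
time_s: 8.75
tcp_pos: [0.1874, -0.3573, 0.3747]
ee_rot: [[-0.996, 0.079, 0.052], [0.082, 0.995, 0.062], [-0.046, 0.066, -0.997]]
wrist_force: [0.6, -1.2, 0.4]
time_s: 9.17
tcp_pos: [0.2757, -0.2506, 0.4896]
ee_rot: [[-0.996, 0.08, 0.05], [0.083, 0.995, 0.062], [-0.045, 0.066, -0.997]]
wrist_force: [1.1, 0.5, 0.1]
gripper_width: 1.002
[ -20.9   -7.7    4.1   -4.4 -100.4   15.3]
```

```bash
python3 -m crank '[[-0.009,0.034,-0.012,0],[-0.009,0.034,-0.012,0],[-0.009,0.034,-0.012,0],[-0.009,0.034,-0.012,0],[-0.009,0.034,-0.012,0]]' | sed -n 2p; python3 -m crank '[[-0.009,0.034,-0.012,0],[-0.009,0.034,-0.012,0],[-0.009,0.034,-0.012,0],[-0.009,0.034,-0.012,0],[-0.009,0.034,-0.012,0]]' | sed -n 2p; python3 -m crank '[[0.019,0.032,-0.014,0],[0.019,0.032,-0.014,0],[0.019,0.032,-0.014,0],[0.019,0.032,-0.014,0],[0.019,0.032,-0.014,0]]'| sed -n 2p;  python3 -m crank '[[0.019,0.032,-0.014,0],[0.019,0.032,-0.014,0],[0.019,0.032,-0.014,0],[0.019,0.032,-0.014,0],[0,0,0,0]]';python3 -c "
from station import sense
print(sense()['joints'].round(1))"
```

```text
tcp_pos: [0.3303, -0.0883, 0.563]
tcp_pos: [0.3856, 0.0738, 0.6361]
tcp_pos: [0.2987, 0.2362, 0.7121]
time_s: 10.83
tcp_pos: [0.2336, 0.3677, 0.7621]
ee_rot: [[-0.996, 0.073, 0.052], [0.076, 0.995, 0.06], [-0.048, 0.063, -0.997]]
wrist_force: [0.8, 3.8, -2.2]
gripper_width: 0.999
[  80.9   18.5   78.4    4.3 -146.   -81.5]
```

```bash
python3 -m crank '[[0,0.04,0,0],[0,0.04,0,0],[0,0,0,0]]';python3 -c "
from station import sense
print(sense()['joints'].round(1))";python3 -m crank '[[0,0.04,-0.01,0],[0,0.04,-0.01,0],[0,0,0,0]]';python3 -c "
from station import sense
print(sense()['joints'].round(1))"
```

```text
time_s: 11.08
tcp_pos: [0.2339, 0.4341, 0.7352]
ee_rot: [[-0.996, 0.073, 0.059], [0.077, 0.995, 0.058], [-0.054, 0.062, -0.997]]
wrist_force: [0.4, 2.8, -1.3]
gripper_width: 1.001
[  82.4   23.1   80.     4.8 -143.1  -82.8]
time_s: 11.33
tcp_pos: [0.2274, 0.4853, 0.7181]
ee_rot: [[-0.994, 0.073, 0.076], [0.08, 0.993, 0.086], [-0.069, 0.091, -0.993]]
wrist_force: [1.0, 2.1, -2.0]
gripper_width: 0.998
[  84.5   25.7   80.2    5.9 -139.1  -84.3]
```

```bash
python3 -m crank '[[0,0.03,-0.028,0],[0,0.03,-0.028,0],[0,0.03,-0.028,0]]';python3 -c "
from station import sense
print(sense()['joints'].round(1))";python3 -m crank '[[0,0.03,-0.028,0],[0,0.03,-0.028,0],[0,0.03,-0.028,0]]';python3 -c "
from station import sense
print(sense()['joints'].round(1))"
```

```text
time_s: 11.58
tcp_pos: [0.2071, 0.51, 0.7253]
ee_rot: [[-0.991, 0.073, 0.108], [0.089, 0.985, 0.145], [-0.096, 0.154, -0.983]]
wrist_force: [0.1, -0.6, -0.0]
gripper_width: 0.996
[  88.1   25.9   80.6    8.5 -135.8  -86.2]
time_s: 11.83
tcp_pos: [0.1861, 0.5352, 0.73]
ee_rot: [[-0.989, 0.065, 0.136], [0.091, 0.976, 0.196], [-0.12, 0.206, -0.971]]
wrist_force: [-0.3, 0.4, -0.4]
gripper_width: 0.997
[  91.5   26.3   80.6   11.  -132.6  -87.8]
```

```bash
python3 -m crank '[[0.035,0.01,-0.018,0],[0.035,0.01,-0.018,0],[0.035,0.01,-0.018,0]]';python3 -c "
from station import sense
print(sense()['joints'].round(1))";python3 -m crank '[[0.03,0.02,-0.022,0],[0.03,0.02,-0.022,0],[0.03,0.02,-0.022,0]]';python3 -c "
from station import sense
print(sense()['joints'].round(1))"
```

```text
time_s: 12.08
tcp_pos: [0.0735, 0.5447, 0.7423]
ee_rot: [[-0.988, 0.064, 0.143], [0.094, 0.972, 0.215], [-0.125, 0.226, -0.966]]
wrist_force: [-0.2, 0.6, -0.5]
gripper_width: 0.996
[ 105.2   25.8   80.6   15.6 -133.7  -97.9]
time_s: 12.33
tcp_pos: [-0.0188, 0.5602, 0.7432]
ee_rot: [[-0.987, 0.056, 0.15], [0.093, 0.962, 0.256], [-0.13, 0.266, -0.955]]
wrist_force: [0.0, 1.1, 0.0]
gripper_width: 1.001
[ 115.7   26.9   80.6   19.4 -132.2 -105.5]
```

```bash
python3 -m crank '[[0.038,0,-0.01,0],[0.038,0,-0.01,0],[0.038,0,-0.01,0],[0.038,0,-0.01,0]]';python3 -c "
from station import sense
print(sense()['joints'].round(1))";python3 -m crank '[[0.03,0.01,-0.025,0],[0.03,0.01,-0.025,0],[0.03,0.01,-0.025,0]]';python3 -c "
from station import sense
print(sense()['joints'].round(1))"
```

```text
time_s: 12.67
tcp_pos: [-0.1694, 0.5474, 0.7316]
ee_rot: [[-0.987, 0.054, 0.15], [0.094, 0.957, 0.274], [-0.129, 0.285, -0.95]]
wrist_force: [0.5, 0.0, 0.2]
gripper_width: 0.997
[ 131.6   29.3   80.6   23.5 -132.5 -118.6]
time_s: 12.92
tcp_pos: [-0.247, 0.5277, 0.7314]
ee_rot: [[-0.989, 0.046, 0.143], [0.09, 0.944, 0.318], [-0.121, 0.327, -0.937]]
wrist_force: [-0.1, -0.3, 0.9]
gripper_width: 0.998
[ 140.    30.3   80.6   26.6 -131.4 -124.8]
```

```bash
python3 -m crank '[[0.03,0.005,-0.028,0],[0.03,0.005,-0.028,0],[0.03,0.005,-0.028,0]]'|sed -n 2,3p;python3 -m crank '[[0.034,0,-0.028,0],[0.034,0,-0.028,0],[0.034,0,-0.028,0]]';python3 -c "
from station import sense
print(sense()['joints'].round(1))"
```

```text
tcp_pos: [-0.3099, 0.4711, 0.7405]
ee_rot: [[-0.993, 0.06, 0.106], [0.092, 0.939, 0.33], [-0.08, 0.338, -0.938]]
time_s: 13.42
tcp_pos: [-0.3689, 0.4003, 0.7414]
ee_rot: [[-0.995, 0.081, 0.061], [0.096, 0.947, 0.306], [-0.033, 0.31, -0.95]]
wrist_force: [-1.9, 0.6, -1.2]
gripper_width: 1.0
[ 158.6   27.2   77.9   25.5 -134.4 -144.9]
```

```bash
python3 -m crank '[[-0.033,0.022,0.007,0],[-0.033,0.022,0.007,0],[-0.033,0.022,0.007,0],[-0.033,0.022,0.007,0],[-0.033,0.022,0.007,0]]'|sed -n 2,3p;python3 -m crank '[[0.02,0.025,-0.026,0],[0.02,0.025,-0.026,0],[0.02,0.025,-0.026,0]]'|sed -n 2,3p;python3 -m crank '[[0.02,0.025,-0.026,0],[0.02,0.025,-0.026,0],[0.02,0.025,-0.026,0]]';python3 -c "
from station import sense
print(sense()['joints'].round(1))"
```

```text
tcp_pos: [-0.188, 0.4988, 0.7507]
ee_rot: [[-0.995, 0.082, 0.057], [0.095, 0.946, 0.309], [-0.028, 0.313, -0.949]]
tcp_pos: [-0.2249, 0.514, 0.7577]
ee_rot: [[-0.995, 0.079, 0.056], [0.094, 0.932, 0.351], [-0.024, 0.355, -0.935]]
time_s: 14.33
tcp_pos: [-0.2547, 0.5141, 0.7693]
ee_rot: [[-0.997, 0.077, 0.031], [0.083, 0.905, 0.418], [0.004, 0.419, -0.908]]
wrist_force: [-0.4, 0.6, -0.3]
gripper_width: 1.0
[ 142.3   26.7   80.7   25.9 -126.8 -128.3]
```

The lean is now (0.031, 0.418): about 24.8° along +y with tool x level, which is what I needed. Next I work out the rows to bring the hand back round the front to the box's rear side.

```bash
cat > plan.py <<'E'
import numpy as np,sys,json
from station import sense
def plan(wps):
    s=sense();p=s["tcp_pos"];R=s["ee_rot"];print("tcp",p.round(4),"j",s["joints"].round(1))
    for w in wps:
        d=R.T@(np.array(w)-p);n=int(np.ceil(np.linalg.norm(d)/.038))
        print(w,"rows",n,(d/n).round(4),"total",d.round(4));p=np.array(w)
if __name__=="__main__":plan(json.loads(sys.argv[1]))
E
python3 plan.py '[[0.1,0.5,0.7],[0.42,0.2,0.6],[0.45,-0.3,0.45],[0.42,-0.42,0.2]]'
```

```text
tcp [-0.2547  0.5141  0.7693] j [ 142.3   26.7   80.7   25.9 -126.8 -128.3]
[0.1, 0.5, 0.7] rows 10 [-0.0355 -0.0014  0.0068] total [-0.3549 -0.0143  0.0681]
[0.42, 0.2, 0.6] rows 12 [-0.0287 -0.024  -0.002 ] total [-0.3443 -0.2885 -0.0245]
[0.45, -0.3, 0.45] rows 14 [-0.0052 -0.0366 -0.0051] total [-0.0722 -0.5129 -0.0717]
[0.42, -0.42, 0.2] rows 8 [ 0.0024 -0.027   0.022 ] total [ 0.0189 -0.2156  0.176 ]
```

```bash

python3 -m crank '[[-0.035,-0.003,0.008,0],[-0.035,-0.003,0.008,0],[-0.035,-0.002,0.007,0],[-0.035,-0.001,0.007,0],[-0.035,-0.001,0.007,0]]'|sed -n 2,3p
python3 -m crank '[[-0.035,-0.001,0.007,0],[-0.035,-0.001,0.007,0],[-0.035,-0.001,0.007,0],[-0.035,-0.001,0.007,0],[-0.035,-0.001,0.007,0]]'|sed -n 2,3p
python3 -m crank '[[-0.029,-0.024,-0.002,0],[-0.029,-0.024,-0.002,0],[-0.029,-0.024,-0.002,0],[-0.029,-0.024,-0.002,0],[-0.029,-0.024,-0.002,0]]'|sed -n 2,3p
python3 -m crank '[[-0.029,-0.024,-0.002,0],[-0.029,-0.024,-0.002,0],[-0.029,-0.024,-0.002,0],[-0.029,-0.024,-0.002,0],[-0.029,-0.024,-0.002,0]]'
python3 plan.py '[[0.42,0.2,0.6],[0.45,-0.3,0.45],[0.42,-0.42,0.2]]'
```

```text
tcp_pos: [-0.0992, 0.5081, 0.742]
ee_rot: [[-0.997, 0.075, 0.032], [0.081, 0.903, 0.421], [0.002, 0.422, -0.906]]
tcp_pos: [0.0753, 0.5039, 0.7084]
ee_rot: [[-0.997, 0.074, 0.035], [0.082, 0.903, 0.422], [0.0, 0.423, -0.906]]
tcp_pos: [0.2093, 0.3783, 0.6674]
ee_rot: [[-0.997, 0.073, 0.037], [0.082, 0.903, 0.422], [-0.003, 0.423, -0.906]]
time_s: 16.0
tcp_pos: [0.344, 0.2539, 0.6268]
ee_rot: [[-0.997, 0.072, 0.04], [0.083, 0.904, 0.42], [-0.006, 0.422, -0.906]]
wrist_force: [0.3, 0.6, 0.5]
gripper_width: 1.002
tcp [0.344  0.2539 0.6268] j [  46.4   -6.4   24.8  -15.4 -100.7  -56.7]
[0.42, 0.2, 0.6] rows 3 [-0.0267 -0.0182  0.0016] total [-0.0801 -0.0545  0.0047]
[0.45, -0.3, 0.45] rows 14 [-0.005  -0.0366 -0.0052] total [-0.0703 -0.5129 -0.073 ]
[0.42, -0.42, 0.2] rows 8 [ 0.0027 -0.027   0.0219] total [ 0.0215 -0.2162  0.1749]
```

```bash

python3 -m crank '[[-0.027,-0.018,0.002,0],[-0.027,-0.018,0.002,0],[-0.027,-0.018,0.002,0],[-0.005,-0.037,-0.005,0],[-0.005,-0.037,-0.005,0]]'|sed -n 2,3p
python3 -m crank '[[-0.005,-0.037,-0.005,0],[-0.005,-0.037,-0.005,0],[-0.005,-0.037,-0.005,0],[-0.005,-0.037,-0.005,0],[-0.005,-0.037,-0.005,0]]'|sed -n 2,3p
python3 -m crank '[[-0.005,-0.037,-0.005,0],[-0.005,-0.037,-0.005,0],[-0.005,-0.037,-0.005,0],[-0.005,-0.037,-0.005,0],[-0.005,-0.037,-0.005,0]]'|sed -n 2,3p
python3 -m crank '[[-0.005,-0.037,-0.005,0],[-0.005,-0.037,-0.005,0],[0.003,-0.027,0.022,0],[0.003,-0.027,0.022,0],[0.003,-0.027,0.022,0]]'|sed -n 2,3p
python3 -m crank '[[0.003,-0.027,0.022,0],[0.003,-0.027,0.022,0],[0.003,-0.027,0.022,0],[0.003,-0.027,0.022,0],[0.003,-0.027,0.022,0]]'
python3 - <<'E'
import plan
from station import capture
import cv2,numpy as np
plan.plan([])
for n in("scene","top"):
    c=capture(n);cv2.imwrite(f"pics/{n}2.png",c["pixels"][:,:,::-1])
E
```

```text
tcp_pos: [0.4258, 0.1302, 0.5746]
ee_rot: [[-0.997, 0.074, 0.037], [0.083, 0.906, 0.416], [-0.003, 0.418, -0.909]]
tcp_pos: [0.4345, -0.0504, 0.5221]
ee_rot: [[-0.997, 0.073, 0.041], [0.083, 0.906, 0.415], [-0.007, 0.417, -0.909]]
tcp_pos: [0.4453, -0.2304, 0.4673]
ee_rot: [[-0.997, 0.073, 0.04], [0.083, 0.907, 0.413], [-0.006, 0.415, -0.91]]
tcp_pos: [0.4372, -0.3473, 0.3506]
ee_rot: [[-0.996, 0.074, 0.04], [0.083, 0.907, 0.412], [-0.006, 0.414, -0.91]]
time_s: 18.08
tcp_pos: [0.4165, -0.4224, 0.1945]
ee_rot: [[-0.997, 0.073, 0.039], [0.082, 0.907, 0.412], [-0.005, 0.414, -0.91]]
wrist_force: [-0.7, 0.6, -0.2]
gripper_width: 1.003
tcp [ 0.4165 -0.4224  0.1945] j [-40.8  29.6  12.1 -19.7 -87.4  39.7]
```

View pics/scene2.png

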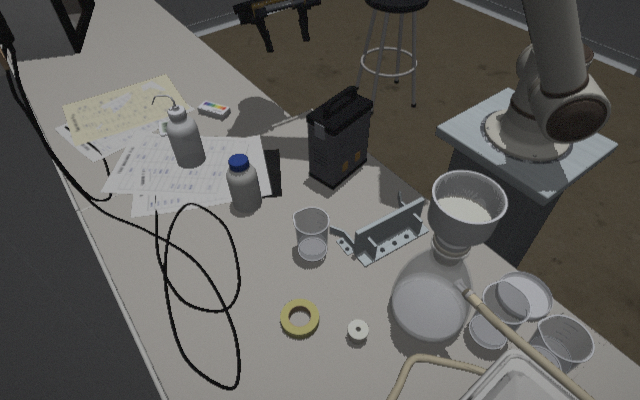

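View pics/top2.png

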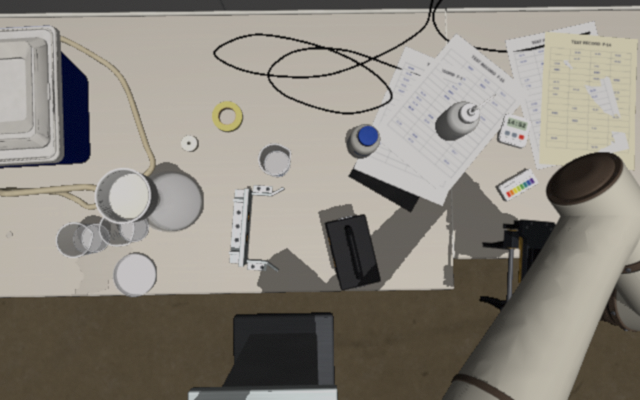

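Both views confirm the lean: in the top view the fingers at (497,243) and (495,300) point towards the dock, ahead of the body. Bottle, beaker and box have not moved. Now I go down behind the box with the contact edge about 20 mm above the bench, which leaves about 5 mm between the body and the box.

```bash
python3 plan.py '[[0.458,-0.36,0.06],[0.458,-0.34,0.016],[0.458,-0.26,0.016]]'
```

```text
tcp [ 0.4142 -0.4209  0.1892] j [-40.9  30.   11.8 -19.8 -87.5  39.6]
[0.458, -0.36, 0.06] rows 4 [-0.0098  0.001   0.036 ] total [-0.0391  0.004   0.1442]
[0.458, -0.34, 0.016] rows 2 [ 0.0007 -0.0003  0.0242] total [ 0.0015 -0.0005  0.0483]
[0.458, -0.26, 0.016] rows 3 [0.0023 0.0241 0.0112] total [0.0068 0.0722 0.0337]
```

```bash
python3 -m crank '[[-0.010,0.001,0.036,0],[-0.010,0.001,0.036,0],[-0.010,0.001,0.036,0],[-0.010,0.001,0.036,0],[0,0,0,0]]';python3 plan.py '[[0.458,-0.34,0.016],[0.458,-0.26,0.016]]'
```

```text
time_s: 18.6
tcp_pos: [0.4616, -0.3563, 0.0615]
ee_rot: [[-0.997, 0.075, 0.031], [0.081, 0.903, 0.421], [0.003, 0.422, -0.906]]
wrist_force: [-0.4, 0.7, -0.5]
gripper_width: 1.002
tcp [ 0.4616 -0.3563  0.0615] j [-34.2  35.4   2.3 -22.7 -71.4  39.6]
[0.458, -0.34, 0.016] rows 2 [ 0.0024 -0.0024  0.024 ] total [ 0.0047 -0.0047  0.048 ]
[0.458, -0.26, 0.016] rows 3 [0.0022 0.0241 0.0112] total [0.0065 0.0723 0.0337]
```

```bash
python3 -m crank '[[0.002,-0.002,0.024,0],[0.002,-0.002,0.022,0],[0,0,0,0],[0,0,0,0]]';python3 plan.py '[[0.458,-0.26,0.016]]'
```

```text
time_s: 18.93
tcp_pos: [0.4594, -0.3463, 0.0233]
ee_rot: [[-0.997, 0.073, 0.037], [0.082, 0.907, 0.414], [-0.003, 0.415, -0.91]]
wrist_force: [0.6, -0.2, 1.0]
gripper_width: 1.002
tcp [ 0.4594 -0.3463  0.0233] j [-33.6  37.1  -0.7 -23.5 -66.3  41.1]
[0.458, -0.26, 0.016] rows 3 [0.0028 0.025  0.0141] total [0.0085 0.0751 0.0424]
```

```bash
python3 -m crank '[[0.002,0.019,0.010,0],[0.002,0.019,0.010,0],[0.002,0.019,0.010,0],[0.002,0.014,0.008,0],[0,0,0,0]]';python3 plan.py '[[0.458,-0.24,0.016]]'
```

```text
time_s: 19.35
tcp_pos: [0.4585, -0.264, 0.0197]
ee_rot: [[-0.997, 0.072, 0.039], [0.082, 0.906, 0.414], [-0.006, 0.416, -0.909]]
wrist_force: [-0.4, -0.2, -0.4]
gripper_width: 1.0
tcp [ 0.4585 -0.264   0.0197] j [-27.2  33.2  -8.7 -26.4 -60.5  38.3]
[0.458, -0.24, 0.016] rows 1 [0.0024 0.0202 0.0132] total [0.0024 0.0202 0.0132]
```

```bash
python3 -m crank '[[0.001,0.004,0.003,0],[0.001,0.004,0.003,0],[0,0.0045,0.0025,0],[0,0.0045,0.0025,0],[0,0.0045,0.002,0]]'; python3 -m crank '[[0.0,0.0045,0.002,0],[0,0.0045,0.002,0],[0,0.0045,0.002,0],[0,0.0045,0.002,0],[0,0,0,0]]'
cat > look.py <<'E'
import sys
from h import *
from station import capture,sense
n=sys.argv[1]
o=np.array([.4983,.0238]);a=np.radians(85.3)
X=np.array([np.cos(a),np.sin(a)]);Y=np.array([-X[1],X[0]])
c=capture("top");s=sense();W=cloud(c);z=W[...,2]
hsv=cv2.cvtColor(c["pixels"],cv2.COLOR_RGB2HSV)
d=W[...,:2]-o;dx=d@X;dy=d@Y
k=(z>.16)&(z<.178)&(dx>-.3)&(dx<.03)&(abs(dy)<.13)&(hsv[...,2]<90)
# keep largest blob
nn,l,st,_=cv2.connectedComponentsWithStats(k.astype(np.uint8));i=1+np.argmax(st[1:,4]);k=l==i
P=W[k];r=rect(P);ctr=np.array(r[0])/1000;w,h=r[1];an=r[2]
if w>h: ax=an+90   # width edge is long -> box x = +90
else: ax=an
ax=(ax-85.3+90)%180-90
p=ctr-o
print("n",k.sum(),"size",np.round(r[1],1),"dockframe x %.4f y %.4f yaw %.2f deg (%.3f rad) lid z med %.4f sd %.4f"%(p@X,p@Y,ax,np.radians(ax),np.median(P[:,2]),P[:,2].std()))
A=np.c_[P[:,:2]-ctr,np.ones(len(P))];q=np.linalg.lstsq(A,P[:,2],rcond=None)[0];print("lid slope",q[:2].round(3))
t=s["tcp_pos"];print("tcp",t.round(4),"dock",((t[:2]-o)@X).round(4),((t[:2]-o)@Y).round(4),"F",s["wrist_force"].round(1),"t",round(s["time_s"],2))
v=cv2.resize(c["pixels"][100:310,200:470,::-1],None,fx=2.8,fy=2.8,interpolation=cv2.INTER_CUBIC);cv2.imwrite(f"pics/t{n}.png",v)
E
python3 look.py a
```

```text
time_s: 19.77
tcp_pos: [0.4571, -0.2414, 0.014]
ee_rot: [[-0.997, 0.075, 0.037], [0.083, 0.907, 0.414], [-0.002, 0.415, -0.91]]
wrist_force: [-2.2, -3.7, 0.9]
gripper_width: 0.998
time_s: 20.18
tcp_pos: [0.4586, -0.2193, 0.0139]
ee_rot: [[-0.996, 0.076, 0.036], [0.084, 0.905, 0.417], [-0.001, 0.418, -0.908]]
wrist_force: [0.0, -1.1, 0.1]
gripper_width: 1.001
n 1668 size [ 74.2 128.3] dockframe x -0.1930 y 0.0217 yaw 3.90 deg (0.068 rad) lid z med 0.1704 sd 0.0018
lid slope [-0.003 -0.007]
tcp [ 0.4588 -0.2196  0.0139] dock -0.2458 0.0194 F [-0.1  0.5  0.7] t 20.23
```

View pics/ta.png

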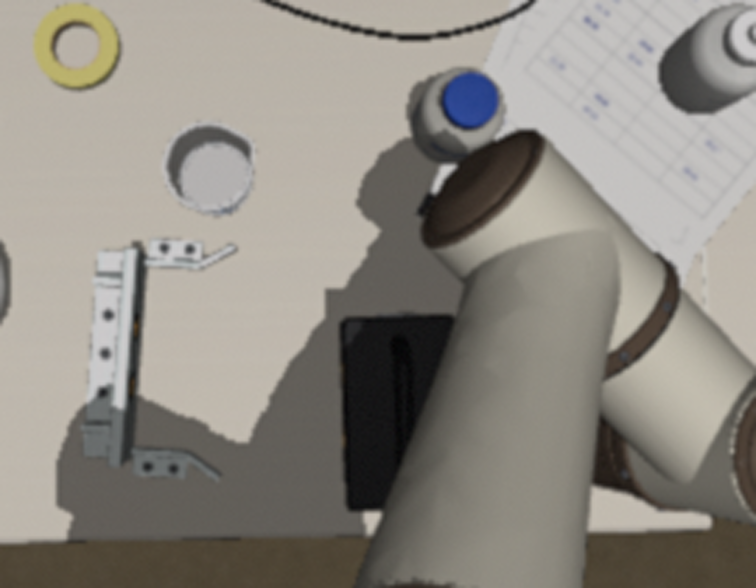

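The top view shows the box nearly square, lid left corners at (343,318) and (350,508), upright and sliding. The elbow appears close to the bottle, so I check the arm's heights there.

```bash
python3 - <<'E'
from h import *
from station import capture
for n in("scene","top"):
    c=capture(n);W=cloud(c);z=W[...,2]
    if n=="scene":cv2.imwrite("pics/s3.png",c["pixels"][:,:,::-1])
    for nm,b in(("bottle",(.63,.72,-.27,-.17)),("box",(.38,.54,-.24,-.12)),("beaker",(.6,.69,-.08,.01))):
        k=(W[...,0]>b[0])&(W[...,0]<b[1])&(W[...,1]>b[2])&(W[...,1]<b[3])
        q=z[k];up=q[q>.215];print(n,nm,k.sum(),"max",np.nanmax(q).round(3),"lowest above .215",up.min().round(3) if len(up) else None)
E
```

```text
scene bottle 2343 max 0.126 lowest above .215 None
scene box 7014 max 0.401 lowest above .215 0.299
scene beaker 2623 max 0.091 lowest above .215 None
top bottle 1571 max 0.131 lowest above .215 None
top box 13566 max 0.599 lowest above .215 0.359
top beaker 1660 max 0.097 lowest above .215 None
```

View pics/s3.png

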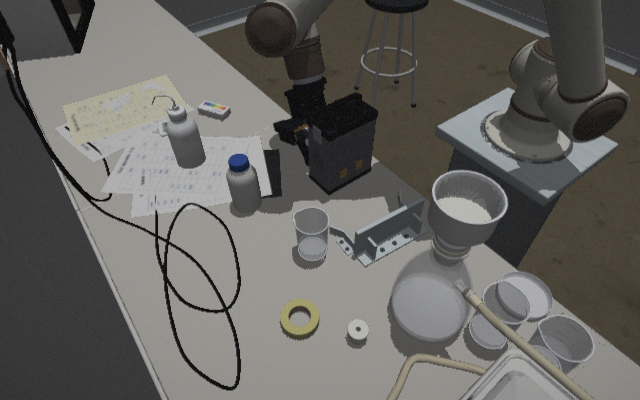

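The bottle (123 mm) and box (205 mm) are well below the arm. The push works, so I continue forward with a slight sideways component to bring the box to the centre line.

```bash
python3 -m crank '[[0,0.0054,0.0025,0],[0,0.0054,0.0025,0],[-0.001,0.0054,0.0025,0],[-0.001,0.0054,0.0025,0],[-0.001,0.0054,0.0025,0]]'; python3 -m crank '[[-0.001,0.0054,0.0024,0],[-0.001,0.0054,0.0024,0],[-0.001,0.0054,0.0024,0],[-0.001,0.0054,0.0024,0],[0,0,0,0]]'; python3 look.py b
```

```text
time_s: 20.75
tcp_pos: [0.4645, -0.1909, 0.0139]
ee_rot: [[-0.996, 0.076, 0.037], [0.085, 0.906, 0.415], [-0.002, 0.417, -0.909]]
wrist_force: [-1.2, -3.5, -0.1]
gripper_width: 0.999
time_s: 21.17
tcp_pos: [0.4704, -0.1664, 0.0143]
ee_rot: [[-0.996, 0.075, 0.036], [0.084, 0.905, 0.417], [-0.001, 0.419, -0.908]]
wrist_force: [-1.1, -0.8, 0.7]
gripper_width: 1.003
n 1135 size [ 46.3 132.3] dockframe x -0.1238 y 0.0096 yaw -7.76 deg (-0.135 rad) lid z med 0.1705 sd 0.0018
lid slope [-0.008 -0.022]
tcp [ 0.4703 -0.1666  0.0144] dock -0.1921 0.0123 F [0.6 0.3 0.6] t 21.22
```

View pics/tb.png

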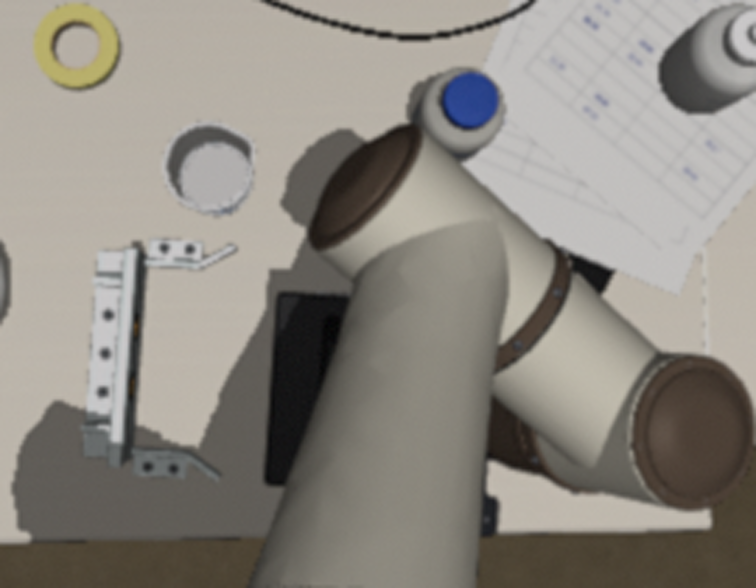

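The arm hides part of the lid, so the rectangle fit is invalid. The front edge from (279,295) to (267,482) is visible and parallel to the stop. I'll fit that edge instead.

```bash
cat >> look.py <<'E'
# front edge: leftmost dark-lid pixel per image row
rows=[v for v in range(400) if k[v].sum()>3]
E_=np.array([[v,np.flatnonzero(k[v])[0]] for v in rows])
F=np.array([[dx[v,u],dy[v,u]] for v,u in E_])
g=slice(5,-5);m=np.polyfit(F[g,1],F[g,0],1)
res=abs(np.polyval(m,F[:,1])-F[:,0]);ok=res<.003
m=np.polyfit(F[ok,1],F[ok,0],1)
print("front edge: dy range %.4f..%.4f len %.4f  yaw %.2f deg; x at mid %.4f -> box centre x %.4f, y(mid) %.4f"%(F[ok,1].min(),F[ok,1].max(),np.ptp(F[ok,1]),np.degrees(-np.arctan(m[0])),np.polyval(m,F[ok,1].mean()),np.polyval(m,(F[ok,1].min()+F[ok,1].max())/2)-.038,(F[ok,1].min()+F[ok,1].max())/2))
E
python3 look.py c
```

```text
n 1141 size [ 46.5 134.1] dockframe x -0.1211 y 0.0085 yaw -10.70 deg (-0.187 rad) lid z med 0.1703 sd 0.0018
lid slope [-0.002 -0.01 ]
tcp [ 0.4702 -0.167   0.0144] dock -0.1924 0.0123 F [-1.2  0.3 -0.3] t 21.27
front edge: dy range -0.0518..0.0725 len 0.1243  yaw -0.14 deg; x at mid -0.1082 -> box centre x -0.1462, y(mid) 0.0103
```

```bash
python3 -m crank '[[-0.0013,0.0054,0.0025,0],[-0.0013,0.0054,0.0025,0],[-0.0013,0.0054,0.0025,0],[-0.0013,0.0054,0.0025,0],[-0.0013,0.0054,0.0025,0]]'|sed -n 1,4p; python3 -m crank '[[-0.0013,0.0054,0.0025,0],[-0.0013,0.0054,0.0025,0],[-0.0013,0.0054,0.0025,0],[-0.0013,0.0054,0.0025,0],[0,0,0,0]]'; python3 look.py d
```

```text
time_s: 21.68
tcp_pos: [0.4793, -0.1386, 0.0142]
ee_rot: [[-0.996, 0.076, 0.037], [0.084, 0.906, 0.415], [-0.002, 0.417, -0.909]]
wrist_force: [-0.8, -3.9, 0.9]
time_s: 22.1
tcp_pos: [0.4867, -0.1141, 0.0142]
ee_rot: [[-0.996, 0.075, 0.037], [0.084, 0.905, 0.417], [-0.002, 0.418, -0.908]]
wrist_force: [0.5, -1.5, -0.1]
gripper_width: 1.003
n 608 size [ 27.1 121.7] dockframe x -0.0667 y -0.0038 yaw -2.52 deg (-0.044 rad) lid z med 0.1703 sd 0.0016
lid slope [-0.004 -0.034]
tcp [ 0.4866 -0.1143  0.0141] dock -0.1386 0.0003 F [0.1 0.2 0.5] t 22.15
front edge: dy range -0.0630..0.0440 len 0.1069  yaw -0.71 deg; x at mid -0.0555 -> box centre x -0.0935, y(mid) -0.0095
```

View pics/td.png

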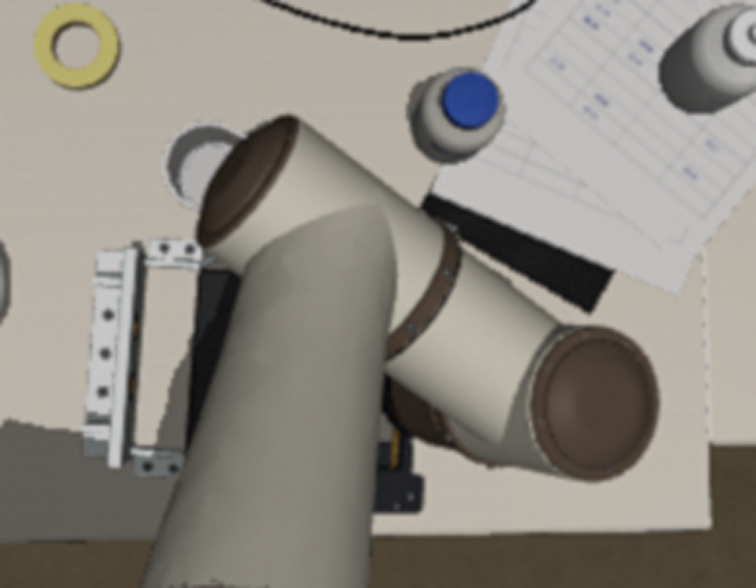

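Only the far corner of the lid is usable now. It has moved −11 mm since the last look, so the box centre is at about y ≈ −1 mm, x ≈ −0.093, entering the rails. From here I go straight in.

```bash
python3 -m crank '[[0,0.0054,0.0025,0],[0,0.0054,0.0025,0],[0,0.0054,0.0025,0],[0,0.0054,0.0025,0],[0,0.0054,0.0025,0]]'; python3 -m crank '[[0,0.0045,0.002,0],[0,0.0045,0.002,0],[0,0,0,0]]'; python3 look.py e; python3 - <<'E'
from station import capture
import cv2
c=capture("scene");cv2.imwrite("pics/s4.png",cv2.resize(c["pixels"][50:300,200:500,::-1],None,fx=2.4,fy=2.4))
E
```

```text
time_s: 22.57
tcp_pos: [0.4891, -0.0858, 0.014]
ee_rot: [[-0.996, 0.076, 0.037], [0.085, 0.906, 0.415], [-0.002, 0.417, -0.909]]
wrist_force: [-0.8, -4.9, 1.5]
gripper_width: 1.001
time_s: 22.82
tcp_pos: [0.4896, -0.0748, 0.0141]
ee_rot: [[-0.996, 0.076, 0.036], [0.084, 0.905, 0.417], [-0.001, 0.418, -0.908]]
wrist_force: [0.6, -1.1, 0.6]
gripper_width: 1.002
n 192 size [14.2 75.1] dockframe x -0.0201 y -0.0167 yaw -4.27 deg (-0.075 rad) lid z med 0.1702 sd 0.0017
lid slope [-0.01  -0.128]
tcp [ 0.4895 -0.0749  0.0141] dock -0.0991 0.0006 F [-0.5 -1.3  1.5] t 22.87
front edge: dy range -0.0510..-0.0031 len 0.0479  yaw -0.43 deg; x at mid -0.0159 -> box centre x -0.0539, y(mid) -0.0270
```

View pics/s4.png

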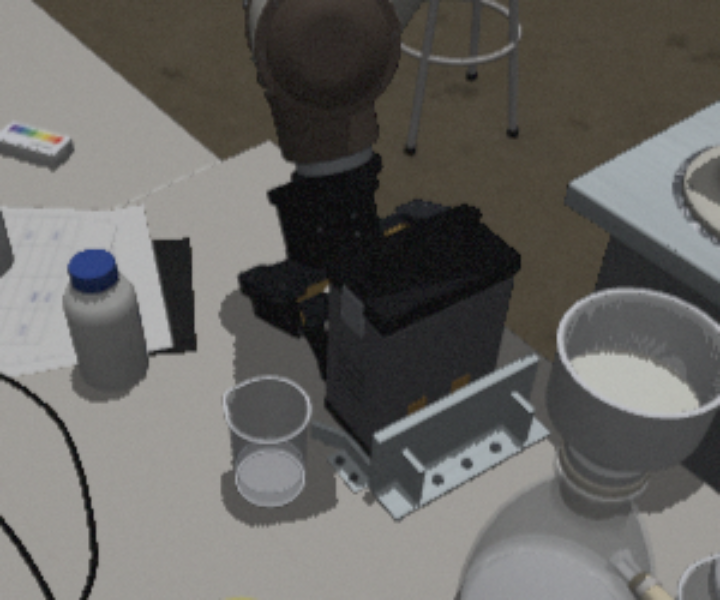

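The box is upright between the rails with about 17 mm to go, and the beaker and bottle are untouched. Now I creep home while watching the force.

```bash
python3 -m crank '[[0,0.0036,0.0017,0],[0,0.0036,0.0017,0],[0,0.0036,0.0017,0]]'|sed -n '2p;4p'; python3 -m crank '[[0,0.002,0.001,0],[0,0.002,0.001,0]]'|sed -n '2p;4p'; python3 -m crank '[[0,0.002,0.001,0],[0,0,0,0]]'|sed -n '2p;4p';python3 -m crank '[[0,0.0018,0.0008,0],[0,0,0,0]]'|sed -n '2p;4p'; python3 plan.py '[]'
```

```text
tcp_pos: [0.4907, -0.0645, 0.0139]
wrist_force: [-0.5, -4.2, 0.7]
tcp_pos: [0.4911, -0.0598, 0.0139]
wrist_force: [0.3, -6.0, 2.0]
tcp_pos: [0.4914, -0.0578, 0.0139]
wrist_force: [-0.4, -4.8, 2.1]
tcp_pos: [0.4915, -0.0574, 0.0139]
wrist_force: [-2.0, -10.8, 4.2]
tcp [ 0.4915 -0.0574  0.0139] j [ -5.9  28.3 -17.9 -33.2 -49.2  24.4]
```

```bash
python3 -m crank '[[0,0.0027,0.0012,0],[0,0,0,0]]'|sed -n '2p;4p'; python3 -m crank '[[0,0.0027,0.0012,0],[0,0,0,0]]'|sed -n '2p;4p'
```

```text
tcp_pos: [0.4916, -0.057, 0.0139]
wrist_force: [-3.4, -19.2, 5.8]
tcp_pos: [0.4917, -0.0567, 0.014]
wrist_force: [-5.9, -27.3, 6.9]
```

The hand has stalled at the stop: the force rises to 27 N with no further travel. I back straight out.

```bash
python3 -m crank '[[0,-0.006,-0.0027,0],[0,-0.009,-0.004,0],[0,-0.018,-0.0083,0],[0,-0.027,-0.013,0],[0,-0.027,-0.013,0]]'|sed -n '2p;4p';python3 -m crank '[[0,-0.027,-0.013,0],[0,-0.027,-0.013,0],[0,-0.027,-0.013,0],[0,-0.027,-0.013,0],[0,-0.027,-0.013,0]]'|sed -n '2p;4p';python3 -m crank '[[0,-0.026,-0.02,0],[0,-0.026,-0.02,0],[0,-0.026,-0.02,0],[0,-0.02,-0.025,0],[0,0,0,0]]'|sed -n '1,4p'; python3 look.py f; python3 - <<'E'
from h import *
from station import capture
c=capture("top");W=cloud(c);z=W[...,2];v,u=np.mgrid[:400,:640]
def reg(a,b,c_,d):return (u>=a)&(u<b)&(v>=c_)&(v<d)
for nm,r,lo,hi in(("bottle",(345,385,120,160),.1,.14),("beaker",(258,296,143,180),.06,.1),("stop",(225,255,180,275),.06,.08)):
    k=reg(*r)&(z>lo)&(z<hi);P=W[k];print(nm,k.sum(),np.median(P,0).round(4),rect(P))
E
```

```text
tcp_pos: [0.4835, -0.1449, 0.0147]
wrist_force: [1.4, 0.7, 0.1]
tcp_pos: [0.4709, -0.2949, 0.0172]
wrist_force: [1.0, 0.2, -0.1]
time_s: 25.25
tcp_pos: [0.4609, -0.4242, 0.0552]
ee_rot: [[-0.996, 0.078, 0.041], [0.088, 0.907, 0.412], [-0.005, 0.414, -0.91]]
wrist_force: [1.2, 0.3, -0.4]
n 2468 size [ 75.3 127.9] dockframe x -0.0364 y -0.0009 yaw -0.16 deg (-0.003 rad) lid z med 0.1705 sd 0.0018
lid slope [-0.     0.009]
tcp [ 0.4609 -0.421   0.0542] dock -0.4464 0.0008 F [ 1.1  0.9 -0.8] t 25.3
front edge: dy range -0.0630..0.0620 len 0.1250  yaw 0.02 deg; x at mid -0.0002 -> box centre x -0.0382, y(mid) -0.0005
bottle 429 [ 0.6713 -0.2201  0.124 ] ((673.146240234375, -221.9417266845703), (46.870140075683594, 44.07804870605469), 67.4087142944336)
beaker 290 [ 0.6475 -0.0309  0.0885] ((634.8068237304688, -36.444210052490234), (64.3633041381836, 64.35166931152344), 75.60935974121094)
stop 46 [0.5679 0.0264 0.0696] ((498.7286376953125, 28.813241958618164), (9.818705558776855, 159.06674194335938), 85.26453399658203)
```

View pics/tf.png

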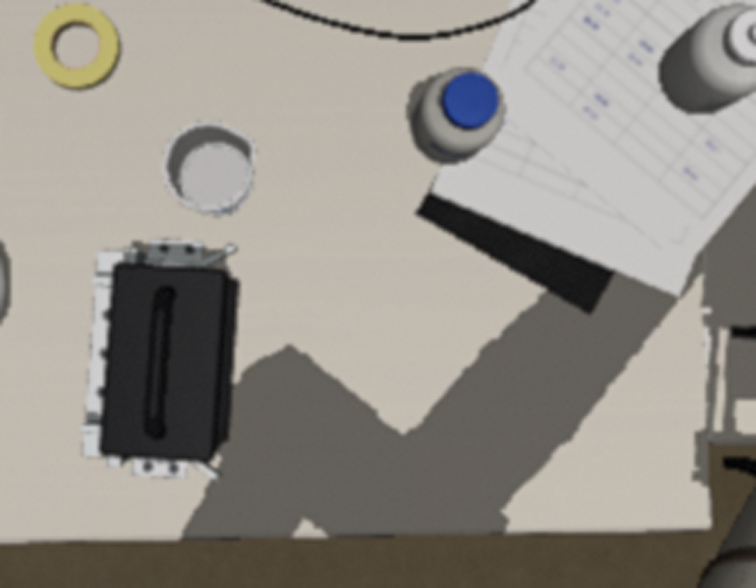

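The picture shows the box between the rails, lid from (115,265) to (215,460), tight against the stop. It measures x = −36.4 mm, y ≈ −1 mm, yaw under 0.2°, with the lid level. The bottle and beaker are where they were, and the hand is about 0.38 m away at 54 mm height.

```bash
python3 -c "
from station import finish_job,sense
s=sense();print(s['time_s'],s['wrist_force'].round(1),s['joint_velocities'].round(2));print(finish_job())"
```

```text
25.35 [ 0.   0.7 -0.2] [ 1.81 -0.15 -2.95 -0.56  0.24 -0.14]
the job is handed in; nothing more can be done
None
```

I pushed the battery box fully home in the dock and handed the job in at 25.4 s. No verdict was reported.

**How it was pushed:** With the tool pointing straight down, the gripper body would have hit the tall box at about 75 mm height, before the fingers touched it. The rows cannot tilt the tool, so I pressed the arm against its reach limits, high up and clear of the bench, until the fingertips leaned about 25° forward. I then pushed the rear face with both open fingers about 20 mm above the bench. That squared the box, brought it to the centre line and took it in until it stalled at the stop. The force there rose to 27 N with no further travel, and I backed straight out.

**Last checks, after backing out:**

| Check | Measured |
|---|---|
| Box centre, dock x | −36.4 mm (fully home is −36) |
| Box centre, dock y | about −1 mm |
| Turn from square | under 0.2° |
| Lid | level, 170 mm high |
| Bottle and beaker | within about 1 mm of their starting positions |
| Hand | about 0.4 m away, force about zero |

**What disagreed:**
- **Box centre:** a second estimate, from the lid's front edge, put it at x = −38.2 mm. Both are well inside the −45 mm limit.
- **While pushing:** the arm hid part of the lid, so the full-lid fits from those frames were unusable and I relied on the front edge.
- **Joint 3:** it read 80.7° against its 80.66° limit while I was building the tilt. That is as fine as the printout went, so I can't rule out that it passed its range slightly.

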